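# Click the vial into the spring-loaded dock

## Robot

A 7-joint arm with a two-finger parallel gripper is mounted at the origin on the work surface; the furniture and walls round the work are solid. World frame = base frame: x ahead of the robot, y to its left, z up, the work surface at z = 0. Lengths are in m, angles in degrees, forces in N, time in s.
With the tool pointing down it reaches from about 0.425 to 0.875 m from the base axis. Payload 4.7 kg.
Tool frame: the origin (TCP) lies on the mounting face of the last link; the fingertips stand 182 mm ahead of it and the grasp point (between the pads) lies 164 mm ahead of it; z points along the fingers, y is the line along which they close (so a half turn about z gives the same grasp; the last joint's range is limited). The gripper opens to 87 mm and grips with 3 to 60 N. Pads are 19 mm wide; open, the fingers measure 117 mm over their backs; the gripper's body (75 mm by 190 mm) begins 51 mm behind the grasp point.
Start: joints at [71.396, 18.392, -4.016, 83.108, 1.295, 78.541, -3.26], TCP at [0.216, -0.613, 0.405] pointing down, gripper open.
Joint ranges: [-163.93, 163.93], [-17.29, 119.83], [-79.2, 71.16], [3.27, 140.29], [-89.18, 269.18], [5.43, 117.66], [-154.24, 154.24]. Speed limits (degrees/s): [147.25, 147.25, 180, 180, 180, 180, 180].

## Interface

Orientations are given as [roll, pitch, yaw] about the fixed x, y, z axes, in that order (R = Rz(yaw) Ry(pitch) Rx(roll)).
In Python, from cell import env gives the robot as it stands.
- The arm moves only by the tool servo_tool, never from a script. Its argument "plan" is a list of rows, each an object with "xyz": the shift along the tool's x, y, z in cm, a list of three; "twist": the turn, a rotation vector about the tool's x, y, z in degrees, a list of three; "jaw": the closure, from 0 (fully open) to 1 (shut). In form: [{"xyz": [x, y, z], "twist": [wx, wy, wz], "jaw": jaw}, ...]. A call has 1 to 10 rows; each row is the pose to reach, as a shift and turn from the pose commanded when the call began, along the tool's axes at that moment; what a row does not reach only later rows make up. A row lasts 1/12 s, in which the tool goes at most 41.7 mm and 7.16 degrees, less where a joint would pass 70% of its speed; a pose out of reach is approached as far as the arm can. A call with a gripper value outside its range is refused whole. The fingers move at their own pace and stop on an object; "newtons" is the grip in N (left out, the last holds). Time passes only in rows, so rows that repeat a pose let the fingers close. It gives the time, the measured TCP pose, the force, the opening and the grip force at its end, in the units of the state.
- env.get_obs(): the state, without advancing time (a new reading comes with each control period).
- env.read_camera(name): name is "scene" or "top"; returns a dict with "img" (400x640x3 uint8, red, green, blue), "camera_matrix" (3x3 intrinsics, pixels), "k1" (the pictures are not rectified: a ray, as slopes to the right and down, at radius r is drawn at 1 + k1 r^2 times it, then the intrinsics apply), "R" (3x3) and "t" (3): a world point X has camera coordinates R X + t. Camera axes: x right, y down, z forward; pixel columns grow to the right and rows downward; lengths in m; the calibration is good to about 2 mm. A picture is of the moment at which its call begins. There is no depth.
- env.sign_off(): hands the job in; it is judged then, once.
The state is a dict: "time_s": time; "qpos": joint angles; "joint_velocities": joint speeds; "effort": joint torques, N m; "tool_pos": TCP position; "tool_rot": TCP orientation; "force": force on the tool from outside, world axes, zero at the start; "wrist_torque": the same for the moment, N m; "grip_width": finger opening in m; "grasp_force": force on a finger pad.
Only numpy, scipy, OpenCV 4.12 (cv2) and the standard library are available. Lean on these libraries where they do the work, as an engineer would, in place of code of your own. Each camera call takes 0.05 s, during which the arm holds its last target. There are 200 camera calls.

## Task

Stand the single vial from the desk upright in the spring-loaded pocket of the white vial dock, then press straight down on it, slowly and gently, until you feel the catch snap and the pocket stays down by itself. Stop pressing as soon as it has snapped - the vial is glass and the stop lies just beyond - and leave the other things alone.

Things in the scene. Friction and masses are not known exactly. Their poses are not given: they have to be found in the camera images.
- vial: The only vial standing by itself on the desk (others stand in the rack): a glass injection vial with a crimped cap, 18 mm in diameter, 39 mm tall, 20 to 40 g. Origin at the centre of its underside, z up along its axis; it starts upright. Its solid top, where pressing fingers come to rest, lies 33 mm above its underside (the cap's last 6 mm give way to the fingers).
- dock: White box, 100 x 120 x 56 mm (x, y, z), fixed to the desk, with a round well of 31 mm in the middle of its top. Origin at the centre of its underside, z up. The stop under the pocket begins about 3 mm past the snap, wherever that is: a stiff spring of 4 N/mm for 3 mm, then rigid. More than 24 N on the vial or the dock counts as broken.
- pocket_floor (a point): Centre of the inner floor of the pocket, a grey round cup on the axis of the well: inner diameter 22 mm, outer 29 mm, its rim 12 mm above this floor. With the pocket up the floor lies 60 mm above the desk and the rim 16 mm above the dock's top. The vial stands in the cup, on this floor.
- pocket (a joint): Downward travel of the pocket in m, 0 = up. A spring pushes it up (1.5 N at the top, 3.5 N deep). At a catch the resistance climbs to about 8 N within 2 mm and falls to nothing within 3 more, as the catch snaps over and draws the pocket down 4 mm; then it stays down when let go, else it comes back up. The depth of the snap cannot be seen and differs from start to start: anywhere from 6 to 28 mm.
- ampoule: Bystander: upright clear saline ampoule, 18 x 21 x 61 mm, origin at the centre of its underside. Leave it alone.
Not all that is in view belongs to the job. What is shaped like the vial but green is not meant.

How it is judged (in metres and radians):
On the way:
1. the vial stands upright in the pocket, on its floor, while the pocket is still up (horizontal distance between vial and pocket_floor below 0.004 m and z of vial in the frame of pocket_floor below 0.003 m and angle between vial's own z axis and vertical below 0.2 rad and value of joint pocket below 0.003 m), for 0.2 s.
At the end, for the whole second after the job is handed in: The pocket stays down by itself, snapped under its catch (more than 5 mm down and at rest; unsnapped it would come back up to 0), and the vial stands in it at rest, on its floor (within 3 mm), within 4 mm of its axis and 0.2 rad of upright (value of joint pocket above 0.005 m and velocity of joint pocket between -0.005 and 0.005 m/s and horizontal distance between vial and pocket_floor below 0.004 m and z of vial in the frame of pocket_floor below 0.003 m and angle between vial's own z axis and vertical below 0.2 rad and linear speed of vial below 0.02 m/s); the robot touches nothing.
It fails at once if the vial or the robot presses on the dock or its pocket with more than 24 N (contact force between any of vial, the arm, the fingers and dock above 24 N).
It fails at once if the vial is knocked over (more than 0.7 rad from upright) (angle between vial's own z axis and vertical above 0.7 rad).
It fails at once if the ampoule is moved by more than 20 mm (distance of ampoule from where it was at the start of the episode above 0.02 m).
It also fails if it takes over 58 s, if anything falls off the work surface, if the arm or the gripper's body presses on something with over 40 N, if the wrist force passes 120 N, or if a joint passes its speed limit or range.

## Working session

There is one attempt and no reset: what is moved stays moved. The work goes in short steps, Python scripts to look and compute and a tool call to move; the robot and the scene stay as the last step left them, time stands still between calls to the robot, and variables do not carry over. Pictures are saved under pics/ and viewed, at most 10 in all, crops included, and the job is handed in when it is done.

Besides the shell and the picture viewer there is one more tool, called after "Call:" by a JSON object that holds its "api" and its "payload", one argument or row to a line. servo_tool: Moves the arm, as the interface text tells. Its arguments: {"type":"object","properties":{"plan":{"type":"array","items":{"type":"object","properties":{"xyz":{"type":"array","items":{"type":"number"}},"twist":{"type":"array","items":{"type":"number"}},"jaw":{"type":"number"}}}},"newtons":{"type":"number"}},"required":["plan"]}

```bash
mkdir -p pics; cat > h.py <<'E'
import numpy as np, cv2
from cell import env
def cam(n):
    c=env.read_camera(n); return c
def ray(c,u,v):
    K=np.array(c["camera_matrix"]); d=np.array([(u-K[0,2])/K[0,0],(v-K[1,2])/K[1,1]])
    s=d.copy()
    for _ in range(30): s=d/(1+c["k1"]*(s@s))
    R=np.array(c["R"]); t=np.array(c["t"]); o=-R.T@t; w=R.T@np.array([s[0],s[1],1]); return o,w/np.linalg.norm(w)
def plane(c,u,v,z):
    o,w=ray(c,u,v); return o+w*(z-o[2])/w[2]
def proj(c,X):
    p=np.array(c["R"])@np.array(X)+np.array(c["t"]); s=p[:2]/p[2]; s=s*(1+c["k1"]*(s@s)); K=np.array(c["camera_matrix"])
    return K[0,0]*s[0]+K[0,2],K[1,1]*s[1]+K[1,2]
def tri(r1,r2):
    (a,u),(b,v)=r1,r2
    s=np.linalg.lstsq(np.c_[u,-v],b-a,rcond=None)[0]; p,q=a+s[0]*u,b+s[1]*v
    return (p+q)/2,np.linalg.norm(p-q)
def save(n,img): cv2.imwrite("pics/"+n+".png",img[:,:,::-1])
E
python3 - <<'E'
from h import *
print(env.get_obs())
for n in("scene","top"):
    c=cam(n); save(n+"0",c["img"]); R=np.array(c["R"]);print(n,-R.T@c["t"],R[2],c["k1"],np.diag(c["camera_matrix"]))
E
```

```text
{'time_s': 0.0, 'qpos': array([71.39622867, 18.4385042 , -4.01491616, 83.175906  ,  1.29767072,
       78.54232644, -3.26123977]), 'joint_velocities': array([-0.01199595, -0.04844465,  0.11576935,  0.07494161,  0.07082474,
       -0.02390894, -0.00492726]), 'effort': array([ 3.09441680e-05, -4.91287422e+01, -4.04000301e-01, -3.12528741e+01,
       -6.40635495e-02,  4.37452400e-02,  2.13025046e-04]), 'tool_pos': array([ 0.21591205, -0.61286178,  0.40365862]), 'tool_rot': array([-1.79888657e+02,  8.72044341e-03,  1.94122610e+01]), 'force': array([-0.21650574,  0.16112223, -1.32172739]), 'wrist_torque': array([-0.00083715,  0.00305473,  0.05569217]), 'grasp_force': 0.0, 'grip_width': 0.08692691573541061}
scene [-0.02846254  0.62835298  0.46381817] [ 0.53772041 -0.72146525 -0.43628506] -0.01780158727690707 [417.46605655 417.46605655   1.        ]
top [0.27986478 0.03967193 0.90163028] [ 0.19840928 -0.03005476 -0.97965834] -0.06207752754849412 [372.58561029 372.58561029   1.        ]
```

View pics/scene0.png

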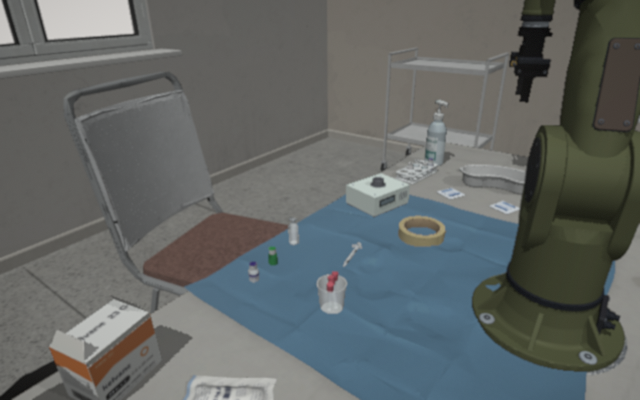

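View pics/top0.png

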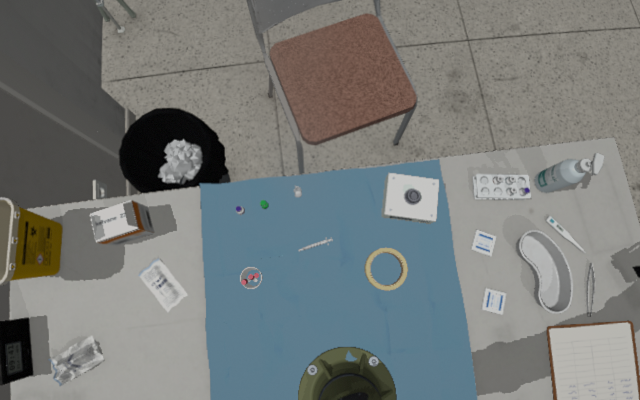

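Scene view: purple-capped vial (253,271), green lookalike (272,256), ampoule (293,233), dock (378,193). Top view: the same at (239,210), (264,204), (297,191), (411,197), plus a purple vial in the rack at (525,190). By the description I choose the purple-capped one standing alone, and check it in one crop.

```bash
python3 - <<'E'
from h import *
s=cam("scene")["img"];t=cam("top")["img"]
a=cv2.resize(s[215:295,235:315],(400,400),interpolation=2); b=cv2.resize(t[180:220,225:265],(400,400),interpolation=2)
c=cv2.resize(s[165:220,340:415],(400,293));d=cv2.resize(t[170:224,380:444],(400,293))
save("crop",np.r_[np.c_[a,b][:300],np.c_[c,d]])
E
```

```text
Traceback (most recent call last):
  File "h.py", line 19, in save
    def save(n,img): cv2.imwrite("pics/"+n+".png",img[:,:,::-1])
                     ~~~~~~~~~~~^^^^^^^^^^^^^^^^^^^^^^^^^^^^^^^^
cv2.error: OpenCV(4.12.0) /io/opencv/modules/imgcodecs/src/loadsave.cpp:1058: error: (-215:Assertion failed) image.channels() == 1 || image.channels() == 3 || image.channels() == 4 in function 'imwrite_'
```

```bash
python3 - <<'E'
from h import *
s=cam("scene")["img"];t=cam("top")["img"]
a=cv2.resize(s[220:290,235:305],(400,400),interpolation=2)[100:]; b=cv2.resize(t[180:220,225:265],(400,400),interpolation=2)[100:]
c=cv2.resize(s[165:220,340:415],(400,293));d=cv2.resize(t[170:224,380:444],(400,293))
save("crop",np.vstack([np.hstack([a,b]),np.hstack([c,d])]))
E
```

```text
(no output)
```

View pics/crop.png

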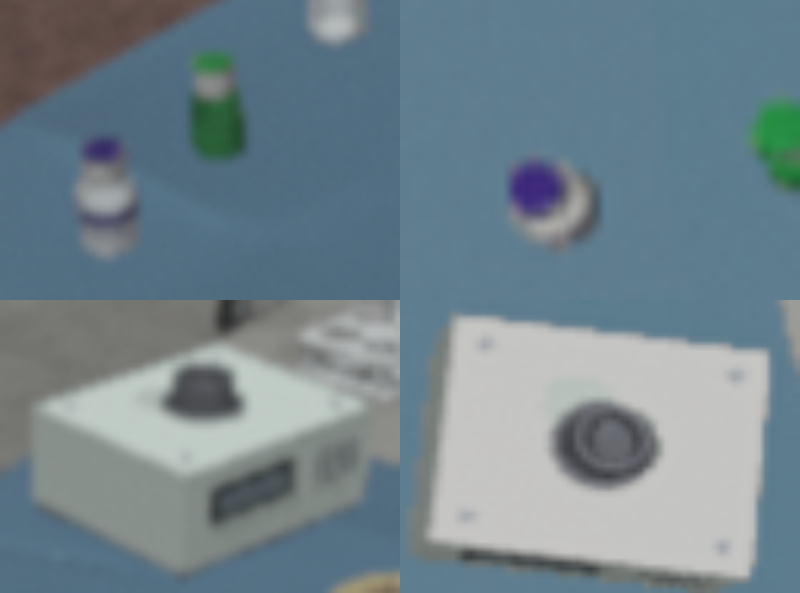

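The crop confirms it: the clear vial with purple cap (crop 103,150 and 537,187), with green separate. The dock's cup is dark grey and central in the dock top. Now I'll measure.

```bash
python3 - <<'E'
from h import *
S=cam("scene");T=cam("top")
def blob(c,box,f):
    x0,y0,x1,y1=box; im=c["img"][y0:y1,x0:x1]; h=cv2.cvtColor(im,cv2.COLOR_RGB2HSV).astype(int)
    m=f(h).astype(np.uint8); n,l,st,ce=cv2.connectedComponentsWithStats(m); i=1+st[1:,4].argmax()
    M=(l==i).astype(np.uint8); return ce[i]+[x0,y0],st[i]+np.array([x0,y0,0,0,0]),M
pur=lambda h:(h[...,0]>118)&(h[...,0]<150)&(h[...,1]>110)
(ps,ss,_),(pt,st,_)=blob(S,(240,255,268,270),pur),blob(T,(230,200,250,220),pur)
print("cap",ps,ss,pt,st); print(tri(ray(S,*ps),ray(T,*pt)))
print("cap at z .038/.036",plane(T,*pt,.038),plane(S,*ps,.036))
# vial bottom in scene
vb=blob(S,(244,262,264,290),lambda h:(h[...,1]<75)); print("body scene",vb[0],vb[1])
# ampoule, green
# dock cup
dark=lambda h:h[...,2]<130
for n,c,b in(("S",S,(360,168,396,195)),("T",T,(398,182,428,212))):
    ce,s,M=blob(c,b,dark); ct=max(cv2.findContours(M,0,1)[0],key=len); print(n,ce,s,cv2.fitEllipse(ct))
    for z in(.056,.072): print(z,plane(c,*ce,z))
# dock top in top view
ce,s,M=blob(T,(375,165,450,230),lambda h:(h[...,2]>180)&(h[...,1]<40)); M=cv2.morphologyEx(np.pad(M,20),cv2.MORPH_CLOSE,np.ones((25,25)))[20:-20,20:-20]
r=cv2.minAreaRect(cv2.findContours(M,0,1)[0][0]); bp=cv2.boxPoints(r)+[375,165]; print(s,bp)
P=np.array([plane(T,*p,.056) for p in bp]);print(P,P.mean(0),np.linalg.norm(np.diff(P,axis=0),axis=1))
# screws
sc=lambda x,y:(340+x/5.333,165+(y-300)/5.333); tp=lambda x,y:(380+(x-400)/6.25,170+(y-300)/5.43)
for a,b in(((68,403),(485,343)),((186,456),(466,516)),((340,402),(723,547))): print("screw",tri(ray(S,*sc(*a)),ray(T,*tp(*b))))
print("amp",plane(T,297,196,.0))
E
```

```text
cap [252.44444444 263.33333333] [251 262   4   3   9] [238.  208.5] [236 207   5   4  16]
(array([0.45207489, 0.19662981, 0.03731197]), np.float64(0.0008878733337964206))
cap at z .038/.036 [0.45229937 0.19678826 0.038     ] [0.45308291 0.19515559 0.036     ]
body scene [253.31182796 273.19892473] [247 263  13  20 186]
S [372.03431373 171.14215686] [360 168  36  11 204] ((9.100887298583984, 3.707883834838867), (8.2976655960083, 42.46585464477539), 82.2672348022461)
0.056 [ 0.47981613 -0.27875786  0.056     ]
0.072 [ 0.45987475 -0.24316902  0.072     ]
T [412.31382979 196.23404255] [405 189  16  15 188] ((14.317739486694336, 14.227746963500977), (13.902284622192383, 15.422881126403809), 109.78683471679688)
0.056 [ 0.42626232 -0.21148237  0.056     ]
0.072 [ 0.42349237 -0.20673033  0.072     ]
[ 385  174   54   47 1811] [[384.00000381 214.        ]
 [389.10769272 173.13846302]
 [440.18461609 179.52307892]
 [435.07692337 220.38461685]]
[[ 0.3933736  -0.13874761  0.056     ]
 [ 0.48802517 -0.1667831   0.056     ]
 [ 0.45757793 -0.28477308  0.056     ]
 [ 0.36346917 -0.25398519  0.056     ]] [ 0.42561147 -0.21107224  0.056     ] [0.0987163  0.12185512 0.09901693]
screw (array([ 0.47493801, -0.17562427,  0.05574047]), np.float64(0.0007766495772262116))
screw (array([ 0.40094685, -0.15566696,  0.05573837]), np.float64(0.0005892945938103758))
screw (array([ 0.37449658, -0.24930109,  0.05491313]), np.float64(0.0030389114935749527))
amp [0.47272525 0.05594472 0.        ]
```

```bash
cat >> h.py <<'E'
from scipy.spatial.transform import Rotation as Ro
def go(xyz,yaw):
    o=env.get_obs(); R=Ro.from_euler("xyz",o["tool_rot"],degrees=True); G=Ro.from_euler("xyz",[180,0,yaw],degrees=True)
    print("pos",o["tool_pos"].round(4),o["tool_rot"].round(2),"t",round(o["time_s"],2),"shift cm",(R.inv().apply(np.array(xyz)-o["tool_pos"])*100).round(2),"twist",(R.inv()*G).as_rotvec(degrees=True).round(2),"F",o["force"].round(2),"w",round(o["grip_width"],4))
E
python3 - <<'E'
from h import *
S=cam("scene");T=cam("top")
im=cv2.cvtColor(S["img"],cv2.COLOR_RGB2GRAY)[172:192,362:394]; print(im)
im=cv2.cvtColor(T["img"],cv2.COLOR_RGB2GRAY)[186:208,401:424]; print(im)
for z in (.056,.060,.072):print(z,proj(T,[.4256,-.2111,z]),proj(S,[.4256,-.2111,z]))
for z in(0,.02,.039): print(proj(S,[.4523,.1968,z]))
go([.425,-.2115,.40],64)
E
```

```text
[[119 118 117 118 119 119 119 119 120 120 120 118 118 118 118 116 116 120
  126 128 130 134 135 138 138 136 138 138 138 137 136 133]
 [118 118 117 118 118 118 119 118 118 120 119 118 118 121 127 133 140 150
  159 163 161 154 146 141 138 138 137 138 137 137 132 128]
 [118 118 118 119 118 117 117 117 118 118 121 126 130 136 153 164 174 181
  185 187 184 177 165 154 147 143 140 138 137 134 129 127]
 [119 120 119 118 117 117 117 118 125 129 137 151 156 161 175 185 189 188
  188 191 196 194 187 177 170 164 154 144 137 133 129 127]
 [119 120 119 117 118 124 129 135 151 160 165 172 168 162 164 169 172 169
  170 180 190 195 196 195 192 186 176 163 151 143 138 134]
 [120 121 124 128 135 150 160 168 182 187 177 162 141 127 122 125 126 126
  130 145 161 178 193 199 200 197 193 185 176 168 161 150]
 [130 137 152 160 168 181 190 193 198 193 165 129  99  87  84  87  88  87
   89 100 118 149 183 199 200 200 199 197 194 191 185 174]
 [161 168 181 189 193 197 200 201 200 188 148 103  79  76  78  79  79  79
   75  78  89 128 177 197 200 199 199 199 200 199 197 192]
 [189 192 197 200 200 199 198 199 19
[... 3740 characters left out ...]
oat64(196.530177751504)) (np.float64(377.2895196346067), np.float64(184.05180475582947))
0.06 (np.float64(412.6501730171824), np.float64(196.17852741551147)) (np.float64(377.36470555362655), np.float64(182.55570218292053))
0.072 (np.float64(414.0118954631225), np.float64(195.10428400717802)) (np.float64(377.5916436158702), np.float64(178.0368955331657))
(np.float64(253.76443368512145), np.float64(280.1351111631983))
(np.float64(252.85227661595894), np.float64(271.19542228352225))
(np.float64(251.96710128051035), np.float64(262.50836719870375))
pos [ 0.216  -0.613   0.4048] [180.     0.    19.41] t 0.5 shift cm [ 33.06 -30.93   0.47] twist [  0.     0.   -44.59] F [-0.17  0.11 -0.66] w 0.0868
```

The cup axis (0.4256, -0.2111) reprojects onto the rim in both views, and the vial at (0.4523, 0.1968) agrees too. Moving.

Call:
{"api": "servo_tool", "payload": {
  "plan": [
    {"xyz": [33, -31, 0.5], "twist": [0, 0, -44.6], "jaw": 0},
    {"xyz": [33, -31, 0.5], "twist": [0, 0, -44.6], "jaw": 0},
    {"xyz": [33, -31, 0.5], "twist": [0, 0, -44.6], "jaw": 0},
    {"xyz": [33, -31, 0.5], "twist": [0, 0, -44.6], "jaw": 0},
    {"xyz": [33, -31, 0.5], "twist": [0, 0, -44.6], "jaw": 0},
    {"xyz": [33, -31, 0.5], "twist": [0, 0, -44.6], "jaw": 0},
    {"xyz": [33, -31, 0.5], "twist": [0, 0, -44.6], "jaw": 0},
    {"xyz": [33, -31, 0.5], "twist": [0, 0, -44.6], "jaw": 0},
    {"xyz": [33, -31, 0.5], "twist": [0, 0, -44.6], "jaw": 0},
    {"xyz": [33, -31, 0.5], "twist": [0, 0, -44.6], "jaw": 0}
  ]
}}

```text
time_s: 1.33
tool_pos: [0.4081, -0.241, 0.4005]
tool_rot: [179.9, 0.0, 64.0]
force: [1.2, -1.0, 0.6]
grip_width: 0.0872
grasp_force: 0.0
```

```bash
python3 -c "
from h import *
go([.4523,.1968,.33],113)"
```

```text
pos [ 0.4081 -0.241   0.4005] [1.7994e+02 5.0000e-02 6.4000e+01] t 1.33 shift cm [ 41.3  -15.23   7.  ] twist [ 4.0e-02  7.0e-02 -4.9e+01] F [ 1.18 -0.96  0.56] w 0.0872
```

Call:
{"api": "servo_tool", "payload": {
  "plan": [
    {"xyz": [39.5, -15.2, 7], "twist": [0, 0, -49], "jaw": 0},
    {"xyz": [39.5, -15.2, 7], "twist": [0, 0, -49], "jaw": 0},
    {"xyz": [39.5, -15.2, 7], "twist": [0, 0, -49], "jaw": 0},
    {"xyz": [39.5, -15.2, 7], "twist": [0, 0, -49], "jaw": 0},
    {"xyz": [39.5, -15.2, 7], "twist": [0, 0, -49], "jaw": 0},
    {"xyz": [39.5, -15.2, 7], "twist": [0, 0, -49], "jaw": 0},
    {"xyz": [39.5, -15.2, 7], "twist": [0, 0, -49], "jaw": 0},
    {"xyz": [39.5, -15.2, 7], "twist": [0, 0, -49], "jaw": 0},
    {"xyz": [39.5, -15.2, 7], "twist": [0, 0, -49], "jaw": 0},
    {"xyz": [39.5, -15.2, 7], "twist": [0, 0, -49], "jaw": 0}
  ]
}}

```text
time_s: 2.17
tool_pos: [0.4426, 0.1685, 0.3325]
tool_rot: [179.9, 0.1, 113.0]
force: [-0.0, 0.2, 0.0]
grip_width: 0.0873
grasp_force: 0.0
```

Call:
{"api": "servo_tool", "payload": {
  "plan": [
    {"xyz": [0, 0, 0], "twist": [0, 0, 0], "jaw": 0},
    {"xyz": [0, 0, 0], "twist": [0, 0, 0], "jaw": 0},
    {"xyz": [0, 0, 0], "twist": [0, 0, 0], "jaw": 0},
    {"xyz": [0, 0, 0], "twist": [0, 0, 0], "jaw": 0}
  ]
}}

```text
time_s: 2.5
tool_pos: [0.4433, 0.1651, 0.3322]
tool_rot: [-180.0, 0.1, 112.9]
force: [0.1, -1.1, -0.3]
grip_width: 0.0869
grasp_force: 0.0
```

```bash
python3 -c "
from h import *
go([.4523,.1968,.26],113)"
```

```text
pos [0.4433 0.1651 0.3322] [-1.7999e+02  6.0000e-02  1.1288e+02] t 2.5 shift cm [2.58 2.07 7.21] twist [-0.01  0.06 -0.12] F [ 0.13 -1.08 -0.27] w 0.0869
```

Call:
{"api": "servo_tool", "payload": {
  "plan": [
    {"xyz": [2.6, 2.07, 3], "twist": [0, 0, 0], "jaw": 0},
    {"xyz": [2.6, 2.07, 7.2], "twist": [0, 0, 0], "jaw": 0},
    {"xyz": [2.6, 2.07, 7.2], "twist": [0, 0, 0], "jaw": 0},
    {"xyz": [2.6, 2.07, 7.2], "twist": [0, 0, 0], "jaw": 0},
    {"xyz": [2.6, 2.07, 7.2], "twist": [0, 0, 0], "jaw": 0},
    {"xyz": [2.6, 2.07, 7.2], "twist": [0, 0, 0], "jaw": 0}
  ]
}}

```text
time_s: 3.0
tool_pos: [0.4529, 0.1978, 0.262]
tool_rot: [179.8, 0.1, 112.9]
force: [-0.7, 0.7, 0.7]
grip_width: 0.0868
grasp_force: 0.0
```

```bash
python3 -c "
from h import *
go([.4523,.1968,.197],113)
S=cam('scene');save('s1',cv2.resize(S['img'][180:300,190:350],(800,600)))"
```

```text
pos [0.4529 0.1978 0.262 ] [1.7984e+02 9.0000e-02 1.1290e+02] t 3.0 shift cm [-0.06 -0.12  6.5 ] twist [ 0.16  0.09 -0.1 ] F [-0.66  0.72  0.69] w 0.0868
```

View pics/s1.png

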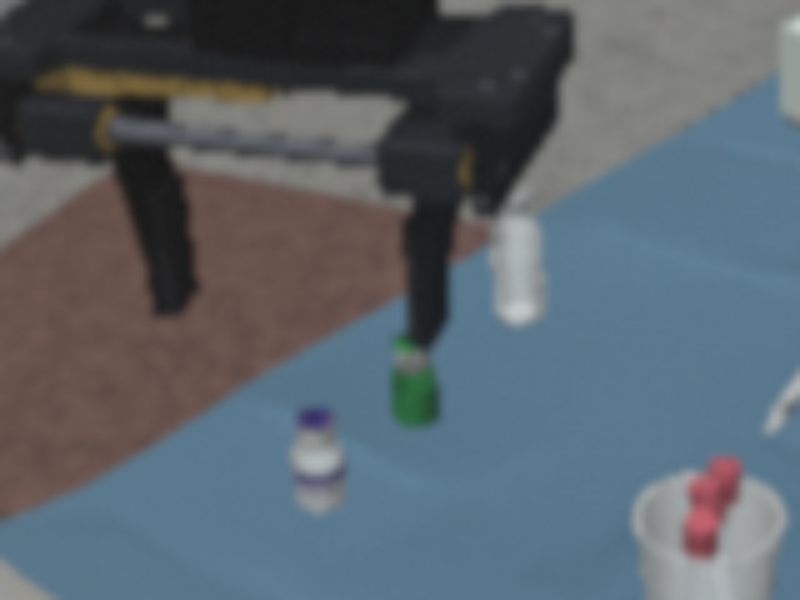

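The fingers straddle the vial, which is at crop (318,460). The green one at (413,380) only overlaps a finger in perspective. Descending so that the tips sit 15 mm above the desk, keeping the pads clear of the cup rim later.

Call:
{"api": "servo_tool", "payload": {
  "plan": [
    {"xyz": [-0.05, -0.1, 3], "twist": [0, 0, 0], "jaw": 0},
    {"xyz": [-0.05, -0.1, 5], "twist": [0, 0, 0], "jaw": 0},
    {"xyz": [-0.05, -0.1, 6.4], "twist": [0, 0, 0], "jaw": 0},
    {"xyz": [-0.05, -0.1, 6.4], "twist": [0, 0, 0], "jaw": 0},
    {"xyz": [-0.05, -0.1, 6.4], "twist": [0, 0, 0], "jaw": 0},
    {"xyz": [-0.05, -0.1, 6.4], "twist": [0, 0, 0], "jaw": 0},
    {"xyz": [-0.05, -0.1, 6.4], "twist": [0, 0, 0], "jaw": 0}
  ]
}}

```text
time_s: 3.63
tool_pos: [0.452, 0.1979, 0.1978]
tool_rot: [179.8, 0.1, 113.0]
force: [0.7, -0.1, -1.2]
grip_width: 0.0868
grasp_force: 0.0
```

```bash
python3 -c "
from h import *
go([.4523,.1968,.197],113)"
```

```text
pos [0.452  0.1979 0.1978] [1.7983e+02 5.0000e-02 1.1299e+02] t 3.63 shift cm [-0.11 -0.02  0.08] twist [ 0.17  0.05 -0.01] F [ 0.69 -0.13 -1.15] w 0.0868
```

Call:
{"api": "servo_tool", "payload": {
  "plan": [
    {"xyz": [-0.1, 0, 0.05], "twist": [0, 0, 0], "jaw": 0.5},
    {"xyz": [-0.1, 0, 0.05], "twist": [0, 0, 0], "jaw": 0.6},
    {"xyz": [-0.1, 0, 0.05], "twist": [0, 0, 0], "jaw": 0.7},
    {"xyz": [-0.1, 0, 0.05], "twist": [0, 0, 0], "jaw": 0.75},
    {"xyz": [-0.1, 0, 0.05], "twist": [0, 0, 0], "jaw": 0.8},
    {"xyz": [-0.1, 0, 0.05], "twist": [0, 0, 0], "jaw": 0.85},
    {"xyz": [-0.1, 0, 0.05], "twist": [0, 0, 0], "jaw": 0.9},
    {"xyz": [-0.1, 0, 0.05], "twist": [0, 0, 0], "jaw": 0.95},
    {"xyz": [-0.1, 0, 0.05], "twist": [0, 0, 0], "jaw": 0.95},
    {"xyz": [-0.1, 0, 0.05], "twist": [0, 0, 0], "jaw": 0.95}
  ],
  "newtons": 8
}}

```text
time_s: 4.47
tool_pos: [0.4516, 0.1967, 0.1956]
tool_rot: [-180.0, 0.0, 113.0]
force: [-0.1, 0.6, 0.0]
grip_width: 0.0282
grasp_force: 0.0
```

Call:
{"api": "servo_tool", "payload": {
  "plan": [
    {"xyz": [0, 0, -0.05], "twist": [0, 0, 0], "jaw": 0.95},
    {"xyz": [0, 0, -0.05], "twist": [0, 0, 0], "jaw": 0.95},
    {"xyz": [0, 0, -0.05], "twist": [0, 0, 0], "jaw": 0.95},
    {"xyz": [0, 0, -0.05], "twist": [0, 0, 0], "jaw": 0.95},
    {"xyz": [0, 0, -0.05], "twist": [0, 0, 0], "jaw": 0.95},
    {"xyz": [0, 0, -0.05], "twist": [0, 0, 0], "jaw": 0.95}
  ],
  "newtons": 8
}}

```text
time_s: 4.97
tool_pos: [0.4516, 0.1967, 0.1962]
tool_rot: [180.0, 0.0, 113.0]
force: [0.6, -0.1, 0.7]
grip_width: 0.0184
grasp_force: 8.0
```

Gripped: width 18.4 mm, 8 N, TCP 196.2 mm above the underside. Lift and carry.

Call:
{"api": "servo_tool", "payload": {
  "plan": [
    {"xyz": [0, 0, -1], "twist": [0, 0, 0], "jaw": 0.95},
    {"xyz": [0, 0, -3.5], "twist": [0, 0, 0], "jaw": 0.95},
    {"xyz": [0, 0, -6.5], "twist": [0, 0, 0], "jaw": 0.95},
    {"xyz": [0, 0, -9.5], "twist": [0, 0, 0], "jaw": 0.95},
    {"xyz": [0, 0, -12], "twist": [0, 0, 0], "jaw": 0.95},
    {"xyz": [0, 0, -13], "twist": [0, 0, 0], "jaw": 0.95},
    {"xyz": [0, 0, -13], "twist": [0, 0, 0], "jaw": 0.95},
    {"xyz": [0, 0, -13], "twist": [0, 0, 0], "jaw": 0.95}
  ]
}}

```text
time_s: 5.63
tool_pos: [0.4514, 0.1965, 0.3259]
tool_rot: [180.0, 0.1, 113.0]
force: [-0.1, -0.1, -0.7]
grip_width: 0.0182
grasp_force: 8.0
```

```bash
python3 -c "
from h import *
go([.4256,-.2111,.325],64)"
```

```text
pos [0.4514 0.1965 0.3259] [1.7999e+02 5.0000e-02 1.1299e+02] t 5.63 shift cm [-36.51 -18.3    0.12] twist [3.000e-02 5.000e-02 4.899e+01] F [-0.08 -0.12 -0.74] w 0.0182
```

Call:
{"api": "servo_tool", "payload": {
  "plan": [
    {"xyz": [-1.8, -0.9, 0], "twist": [0, 0, 3], "jaw": 0.95},
    {"xyz": [-4.5, -2.25, 0], "twist": [0, 0, 7], "jaw": 0.95},
    {"xyz": [-7.5, -3.75, 0], "twist": [0, 0, 11], "jaw": 0.95},
    {"xyz": [-10.5, -5.25, 0], "twist": [0, 0, 15], "jaw": 0.95},
    {"xyz": [-13.5, -6.75, 0], "twist": [0, 0, 19], "jaw": 0.95},
    {"xyz": [-16.5, -8.25, 0], "twist": [0, 0, 23], "jaw": 0.95},
    {"xyz": [-19.5, -9.75, 0], "twist": [0, 0, 27], "jaw": 0.95},
    {"xyz": [-22.5, -11.25, 0], "twist": [0, 0, 31], "jaw": 0.95},
    {"xyz": [-25, -12.5, 0], "twist": [0, 0, 35], "jaw": 0.95},
    {"xyz": [-27, -13.5, 0], "twist": [0, 0, 38], "jaw": 0.95}
  ]
}}

```text
time_s: 6.47
tool_pos: [0.4315, -0.1071, 0.3241]
tool_rot: [-179.8, 0.0, 74.7]
force: [0.3, -0.4, -0.8]
grip_width: 0.018
grasp_force: 8.0
```

Call:
{"api": "servo_tool", "payload": {
  "plan": [
    {"xyz": [0, 0, 0], "twist": [0, 0, 0], "jaw": 0.95},
    {"xyz": [0, 0, 0], "twist": [0, 0, 0], "jaw": 0.95},
    {"xyz": [0, 0, 0], "twist": [0, 0, 0], "jaw": 0.95}
  ]
}}

```text
time_s: 6.72
tool_pos: [0.4327, -0.1037, 0.3252]
tool_rot: [-179.9, -0.1, 75.1]
force: [0.7, 0.0, -0.1]
grip_width: 0.0182
grasp_force: 8.0
```

```bash
python3 -c "
from h import *
go([.4256,-.2111,.325],64)"
```

```text
pos [ 0.4327 -0.1037  0.3252] [-1.7988e+02 -6.0000e-02  7.5100e+01] t 6.72 shift cm [-10.56   2.07   0.  ] twist [-0.12 -0.05 11.1 ] F [ 0.68  0.01 -0.05] w 0.0182
```

Call:
{"api": "servo_tool", "payload": {
  "plan": [
    {"xyz": [-2, 0.4, 0], "twist": [0, 0, 3], "jaw": 0.95},
    {"xyz": [-5, 1, 0], "twist": [0, 0, 6], "jaw": 0.95},
    {"xyz": [-8, 1.6, 0], "twist": [0, 0, 9], "jaw": 0.95},
    {"xyz": [-9.8, 1.9, 1], "twist": [0, 0, 11], "jaw": 0.95},
    {"xyz": [-10.55, 2.07, 2], "twist": [0, 0, 11], "jaw": 0.95},
    {"xyz": [-10.55, 2.07, 3], "twist": [0, 0, 11], "jaw": 0.95},
    {"xyz": [-10.55, 2.07, 3], "twist": [0, 0, 11], "jaw": 0.95},
    {"xyz": [-10.55, 2.07, 3], "twist": [0, 0, 11], "jaw": 0.95},
    {"xyz": [-10.55, 2.07, 3], "twist": [0, 0, 11], "jaw": 0.95}
  ]
}}

```text
time_s: 7.47
tool_pos: [0.426, -0.2101, 0.296]
tool_rot: [-180.0, -0.0, 64.2]
force: [0.3, 0.0, 0.3]
grip_width: 0.0176
grasp_force: 8.0
```

```bash
python3 - <<'E'
from h import *
go([.4256,-.2111,.275],64)
S=cam("scene");T=cam("top")
o=env.get_obs()["tool_pos"]
a=S["img"][140:200,340:420]
t=T["img"][165:225,380:440]
save("s2",np.hstack([cv2.resize(a,(480,360)),cv2.resize(t,(320,360))]))
for z in (.099,.10,.138):print(proj(S,[o[0],o[1],z]))
E
```

```text
pos [ 0.426  -0.2101  0.296 ] [-1.7997e+02 -2.0000e-02  6.4200e+01] t 7.47 shift cm [-0.11  0.01  2.1 ] twist [-0.03 -0.02  0.2 ] F [0.31 0.03 0.27] w 0.0176
(np.float64(377.8648923390316), np.float64(167.7070423326829))
(np.float64(377.8841907570041), np.float64(167.31957263434614))
(np.float64(378.62867435818345), np.float64(152.3461607089585))
```

View pics/s2.png

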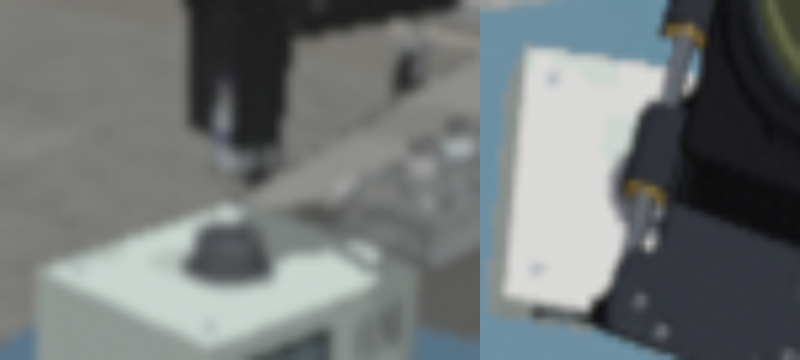

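The vial hangs between the fingers at crop (225,140), over the cup at (228,250). Lowering gently, first to just under the rim level.

Call:
{"api": "servo_tool", "payload": {
  "plan": [
    {"xyz": [-0.1, 0, 0.7], "twist": [0, 0, 0], "jaw": 0.95},
    {"xyz": [-0.1, 0, 1.3], "twist": [0, 0, 0], "jaw": 0.95},
    {"xyz": [-0.1, 0, 1.9], "twist": [0, 0, 0], "jaw": 0.95},
    {"xyz": [-0.1, 0, 2.3], "twist": [0, 0, 0], "jaw": 0.95},
    {"xyz": [-0.1, 0, 2.3], "twist": [0, 0, 0], "jaw": 0.95},
    {"xyz": [-0.1, 0, 2.3], "twist": [0, 0, 0], "jaw": 0.95},
    {"xyz": [-0.1, 0, 2.3], "twist": [0, 0, 0], "jaw": 0.95}
  ]
}}

```text
time_s: 8.15
tool_pos: [0.4252, -0.2128, 0.2732]
tool_rot: [180.0, -0.0, 64.0]
force: [0.1, -0.3, 0.0]
grip_width: 0.0178
grasp_force: 8.0
```

```bash
python3 - <<'E'
from h import *
go([.4256,-.2111,.257],64)
S=cam("scene")
save("s3",cv2.resize(S["img"][145:205,345:409],(640,600),interpolation=2))
o=env.get_obs()["tool_pos"]
for z in (.072,.09,.11):print(proj(S,[o[0],o[1],z]))
E
```

```text
pos [ 0.4252 -0.2128  0.2732] [179.99  -0.    64.01] t 8.15 shift cm [ 0.17 -0.04  1.62] twist [ 0.01 -0.    0.01] F [ 0.07 -0.25  0.01] w 0.0178
(np.float64(378.05163474846705), np.float64(177.84533918871057))
(np.float64(378.3991299925053), np.float64(170.98600069191747))
(np.float64(378.7909033038239), np.float64(163.24000809910717))
```

View pics/s3.png

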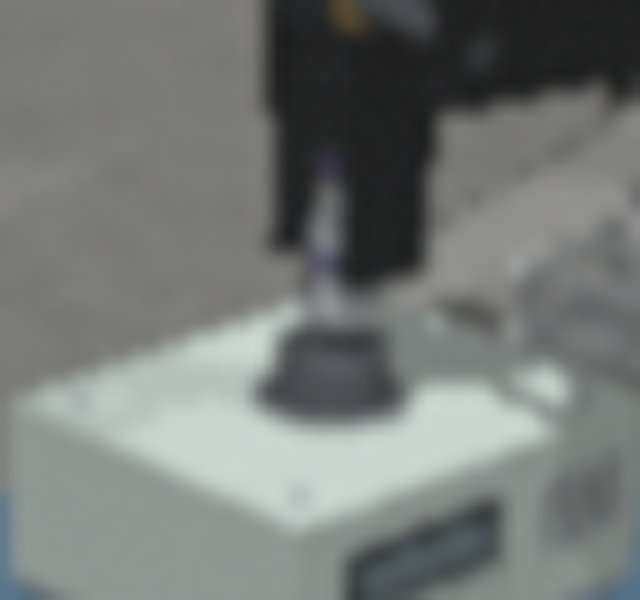

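The vial is just above the cup, at crop (340,310). Pose readings look noisy, so I'll average a few.

```bash
cat >> h.py <<'E'
def avg(n=10):
    P=[];F=[]
    for _ in range(n):
        env.read_camera("top"); o=env.get_obs(); P.append(o["tool_pos"]); F.append(o["force"])
    P=np.array(P);print("avg",P.mean(0).round(5),"sd",P.std(0).round(5),"F",np.mean(F,0).round(2),np.std(F,0).round(2),o["time_s"]); return P.mean(0),o["tool_rot"]
E
python3 -c "
from h import *
p,r=avg()
print(Ro.from_euler('xyz',r,degrees=True).inv().apply(np.array([.4256,-.2111,.263])-p)*100)"
```

```text
avg [ 0.4252  -0.21279  0.27333] sd [5.e-05 3.e-05 9.e-05] F [-0.15  0.05  0.04] [0.63 0.31 0.41] 8.7
[ 0.16979262 -0.03794154  1.03303551]
```

Call:
{"api": "servo_tool", "payload": {
  "plan": [
    {"xyz": [0.17, -0.04, 0], "twist": [0, 0, 0], "jaw": 0.95},
    {"xyz": [0.17, -0.04, 0], "twist": [0, 0, 0], "jaw": 0.95},
    {"xyz": [0.17, -0.04, 0], "twist": [0, 0, 0], "jaw": 0.95},
    {"xyz": [0.17, -0.04, 0.2], "twist": [0, 0, 0], "jaw": 0.95},
    {"xyz": [0.17, -0.04, 0.4], "twist": [0, 0, 0], "jaw": 0.95},
    {"xyz": [0.17, -0.04, 0.6], "twist": [0, 0, 0], "jaw": 0.95},
    {"xyz": [0.17, -0.04, 0.7], "twist": [0, 0, 0], "jaw": 0.95},
    {"xyz": [0.17, -0.04, 0.7], "twist": [0, 0, 0], "jaw": 0.95},
    {"xyz": [0.17, -0.04, 0.7], "twist": [0, 0, 0], "jaw": 0.95}
  ]
}}

```text
time_s: 9.45
tool_pos: [0.4255, -0.211, 0.266]
tool_rot: [-180.0, -0.0, 64.0]
force: [0.3, -0.2, -0.5]
grip_width: 0.0181
grasp_force: 8.0
```

```bash
python3 -c "
from h import *
p,r=avg(5)
print(Ro.from_euler('xyz',r,degrees=True).inv().apply(np.array([.4256,-.2111,.257])-p)*100)"
```

```text
avg [ 0.42553 -0.21105  0.26618] sd [1.e-05 3.e-05 4.e-05] F [ 0.13  0.01 -0.21] [0.16 0.33 0.39] 9.7
[-0.00125255  0.00845955  0.91832857]
```

The underside is 2 mm below the rim level with no force: it is in. Continue down.

Call:
{"api": "servo_tool", "payload": {
  "plan": [
    {"xyz": [0, 0, 0.2], "twist": [0, 0, 0], "jaw": 0.95},
    {"xyz": [0, 0, 0.4], "twist": [0, 0, 0], "jaw": 0.95},
    {"xyz": [0, 0, 0.6], "twist": [0, 0, 0], "jaw": 0.95},
    {"xyz": [0, 0, 0.8], "twist": [0, 0, 0], "jaw": 0.95},
    {"xyz": [0, 0, 0.9], "twist": [0, 0, 0], "jaw": 0.95},
    {"xyz": [0, 0, 0.95], "twist": [0, 0, 0], "jaw": 0.95},
    {"xyz": [0, 0, 0.95], "twist": [0, 0, 0], "jaw": 0.95},
    {"xyz": [0, 0, 0.95], "twist": [0, 0, 0], "jaw": 0.95}
  ]
}}

```text
time_s: 10.37
tool_pos: [0.4255, -0.211, 0.2566]
tool_rot: [-180.0, 0.0, 64.0]
force: [0.3, 0.8, -0.2]
grip_width: 0.0178
grasp_force: 8.0
```

```bash
python3 -c "
from h import *
avg(6)"
```

```text
avg [ 0.42551 -0.21104  0.25669] sd [1.e-05 2.e-05 2.e-05] F [ 0.09  0.31 -0.5 ] [0.48 0.39 0.42] 10.6667
```

Call:
{"api": "servo_tool", "payload": {
  "plan": [
    {"xyz": [0, 0, 0.05], "twist": [0, 0, 0], "jaw": 0.9},
    {"xyz": [0, 0, 0.05], "twist": [0, 0, 0], "jaw": 0.8},
    {"xyz": [0, 0, 0.05], "twist": [0, 0, 0], "jaw": 0.7},
    {"xyz": [0, 0, 0.05], "twist": [0, 0, 0], "jaw": 0.6},
    {"xyz": [0, 0, 0.05], "twist": [0, 0, 0], "jaw": 0.5},
    {"xyz": [0, 0, 0.05], "twist": [0, 0, 0], "jaw": 0.5},
    {"xyz": [0, 0, 0.05], "twist": [0, 0, 0], "jaw": 0.5}
  ]
}}

```text
time_s: 11.25
tool_pos: [0.4255, -0.2111, 0.2562]
tool_rot: [180.0, 0.0, 64.0]
force: [-0.9, 0.7, -0.4]
grip_width: 0.0404
grasp_force: 0.0
```

Call:
{"api": "servo_tool", "payload": {
  "plan": [
    {"xyz": [0, 0, -1], "twist": [0, 0, 0], "jaw": 0.5},
    {"xyz": [0, 0, -3], "twist": [0, 0, 0], "jaw": 0.5},
    {"xyz": [0, 0, -5], "twist": [0, 0, 0], "jaw": 0.5},
    {"xyz": [0, 0, -6], "twist": [0, 0, 0], "jaw": 0.5},
    {"xyz": [0, 0, -6], "twist": [0, 0, 0], "jaw": 0.8},
    {"xyz": [0, 0, -6], "twist": [0, 0, 0], "jaw": 1},
    {"xyz": [0, 0, -6], "twist": [0, 0, 0], "jaw": 1},
    {"xyz": [0, 0, -6], "twist": [0, 0, 0], "jaw": 1},
    {"xyz": [0, 0, -6], "twist": [0, 0, 0], "jaw": 1},
    {"xyz": [0, 0, -6], "twist": [0, 0, 0], "jaw": 1}
  ]
}}

```text
time_s: 12.08
tool_pos: [0.4253, -0.2109, 0.3154]
tool_rot: [-179.9, -0.0, 64.0]
force: [-0.1, 0.1, 0.3]
grip_width: 0.0112
grasp_force: 0.0
```

```bash
python3 - <<'E'
from h import *
avg(5)
S=cam("scene"); save("s4",cv2.resize(S["img"][130:205,340:420],(640,600),interpolation=2)); go([.4256,-.2111,.29],64)
for z in (.060,.099):print(proj(S,[.4256,-.2111,z]))
E
```

```text
avg [ 0.42545 -0.21099  0.3158 ] sd [6.0e-05 3.0e-05 1.8e-04] F [-0.14 -0.18  0.32] [0.59 0.32 0.47] 12.3333
pos [ 0.4255 -0.211   0.3161] [-179.99    0.     64.01] t 12.38 shift cm [-0.    0.01  2.61] twist [-0.01  0.    0.01] F [-0.18 -0.26  0.1 ] w 0.0005
(np.float64(377.36470555362655), np.float64(182.55570218292053))
(np.float64(378.1099353753826), np.float64(167.69948066581802))
```

View pics/s4.png

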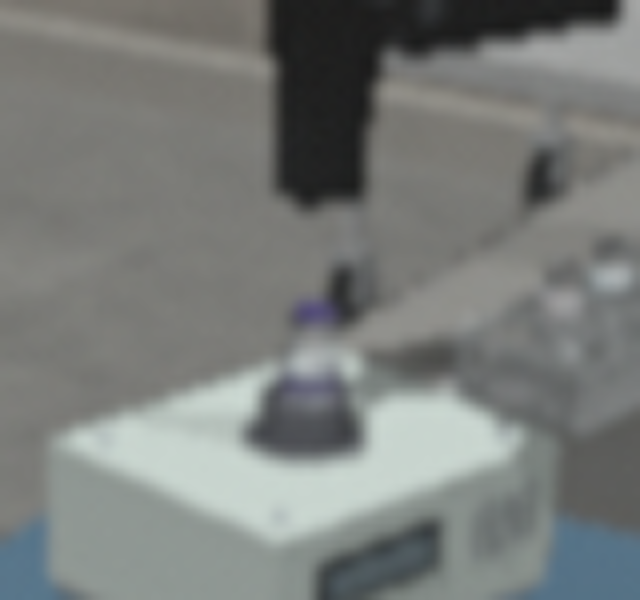

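The vial stands upright in the cup, its cap top at crop (314,305) as predicted for 99 mm. The fingers are shut above it. Approach to about 2 mm above its solid top.

Call:
{"api": "servo_tool", "payload": {
  "plan": [
    {"xyz": [0, 0, 1], "twist": [0, 0, 0], "jaw": 1},
    {"xyz": [0, 0, 2], "twist": [0, 0, 0], "jaw": 1},
    {"xyz": [0, 0, 3], "twist": [0, 0, 0], "jaw": 1},
    {"xyz": [0, 0, 3.6], "twist": [0, 0, 0], "jaw": 1},
    {"xyz": [0, 0, 3.9], "twist": [0, 0, 0], "jaw": 1},
    {"xyz": [0, 0, 3.9], "twist": [0, 0, 0], "jaw": 1},
    {"xyz": [0, 0, 3.9], "twist": [0, 0, 0], "jaw": 1}
  ]
}}

```text
time_s: 12.97
tool_pos: [0.4256, -0.211, 0.277]
tool_rot: [-180.0, -0.0, 64.0]
force: [0.3, -0.6, 1.0]
grip_width: 0.0005
grasp_force: 0.0
```

```bash
python3 -c "
from h import *
avg(4)"
```

```text
avg [ 0.42574 -0.21112  0.2775 ] sd [2.0e-05 2.0e-05 1.1e-04] F [-0.24  0.36  0.16] [0.4  0.38 0.47] 13.1667
```

Call:
{"api": "servo_tool", "payload": {
  "plan": [
    {"xyz": [0, 0, 0.05], "twist": [0, 0, 0], "jaw": 1},
    {"xyz": [0, 0, 0.1], "twist": [0, 0, 0], "jaw": 1},
    {"xyz": [0, 0, 0.15], "twist": [0, 0, 0], "jaw": 1},
    {"xyz": [0, 0, 0.2], "twist": [0, 0, 0], "jaw": 1},
    {"xyz": [0, 0, 0.25], "twist": [0, 0, 0], "jaw": 1},
    {"xyz": [0, 0, 0.3], "twist": [0, 0, 0], "jaw": 1},
    {"xyz": [0, 0, 0.3], "twist": [0, 0, 0], "jaw": 1}
  ]
}}

```text
time_s: 13.75
tool_pos: [0.4256, -0.211, 0.2742]
tool_rot: [180.0, 0.0, 64.0]
force: [0.1, 0.0, 0.2]
grip_width: 0.0009
grasp_force: 0.4
```

```bash
python3 -c "
from h import *
avg(4)"
```

```text
avg [ 0.42555 -0.21106  0.27419] sd [1.e-05 1.e-05 1.e-05] F [ 0.11 -0.43  1.01] [0.54 0.29 0.54] 13.95
```

Call:
{"api": "servo_tool", "payload": {
  "plan": [
    {"xyz": [0, 0, 0.04], "twist": [0, 0, 0], "jaw": 1},
    {"xyz": [0, 0, 0.08], "twist": [0, 0, 0], "jaw": 1},
    {"xyz": [0, 0, 0.12], "twist": [0, 0, 0], "jaw": 1},
    {"xyz": [0, 0, 0.16], "twist": [0, 0, 0], "jaw": 1},
    {"xyz": [0, 0, 0.2], "twist": [0, 0, 0], "jaw": 1},
    {"xyz": [0, 0, 0.2], "twist": [0, 0, 0], "jaw": 1}
  ]
}}

```text
time_s: 14.45
tool_pos: [0.4255, -0.2111, 0.2721]
tool_rot: [180.0, 0.0, 64.0]
force: [-0.4, 0.1, 0.7]
grip_width: 0.0009
grasp_force: 0.5
```

```bash
python3 -c "
from h import *
avg(4)"
```

```text
avg [ 0.42553 -0.21107  0.27215] sd [2.e-05 1.e-05 2.e-05] F [-0.42 -0.07  0.9 ] [0.41 0.44 0.26] 14.65
```

Call:
{"api": "servo_tool", "payload": {
  "plan": [
    {"xyz": [0, 0, 0.04], "twist": [0, 0, 0], "jaw": 1},
    {"xyz": [0, 0, 0.08], "twist": [0, 0, 0], "jaw": 1},
    {"xyz": [0, 0, 0.12], "twist": [0, 0, 0], "jaw": 1},
    {"xyz": [0, 0, 0.16], "twist": [0, 0, 0], "jaw": 1},
    {"xyz": [0, 0, 0.2], "twist": [0, 0, 0], "jaw": 1},
    {"xyz": [0, 0, 0.2], "twist": [0, 0, 0], "jaw": 1}
  ]
}}

```text
time_s: 15.15
tool_pos: [0.4255, -0.211, 0.2701]
tool_rot: [180.0, 0.0, 64.0]
force: [0.3, -0.0, 1.2]
grip_width: 0.0004
grasp_force: 0.6
```

```bash
python3 -c "
from h import *
avg(4)"
```

```text
avg [ 0.42553 -0.21105  0.27014] sd [1.e-05 2.e-05 2.e-05] F [0.43 0.04 1.5 ] [0.65 0.26 0.31] 15.35
```

Call:
{"api": "servo_tool", "payload": {
  "plan": [
    {"xyz": [0, 0, 0.04], "twist": [0, 0, 0], "jaw": 1},
    {"xyz": [0, 0, 0.08], "twist": [0, 0, 0], "jaw": 1},
    {"xyz": [0, 0, 0.12], "twist": [0, 0, 0], "jaw": 1},
    {"xyz": [0, 0, 0.16], "twist": [0, 0, 0], "jaw": 1},
    {"xyz": [0, 0, 0.2], "twist": [0, 0, 0], "jaw": 1},
    {"xyz": [0, 0, 0.2], "twist": [0, 0, 0], "jaw": 1}
  ]
}}

```text
time_s: 15.85
tool_pos: [0.4255, -0.211, 0.2681]
tool_rot: [180.0, 0.0, 64.0]
force: [0.1, 0.1, 1.6]
grip_width: 0.0005
grasp_force: 0.6
```

```bash
python3 -c "
from h import *
avg(4)"
```

```text
avg [ 0.42552 -0.21103  0.26814] sd [1.e-05 1.e-05 1.e-05] F [ 0.44 -0.38  0.81] [0.16 0.36 0.54] 16.05
```

Call:
{"api": "servo_tool", "payload": {
  "plan": [
    {"xyz": [0, 0, 0.04], "twist": [0, 0, 0], "jaw": 1},
    {"xyz": [0, 0, 0.08], "twist": [0, 0, 0], "jaw": 1},
    {"xyz": [0, 0, 0.12], "twist": [0, 0, 0], "jaw": 1},
    {"xyz": [0, 0, 0.16], "twist": [0, 0, 0], "jaw": 1},
    {"xyz": [0, 0, 0.2], "twist": [0, 0, 0], "jaw": 1},
    {"xyz": [0, 0, 0.2], "twist": [0, 0, 0], "jaw": 1}
  ]
}}

```text
time_s: 16.55
tool_pos: [0.4255, -0.211, 0.2661]
tool_rot: [-180.0, 0.0, 64.0]
force: [0.4, -0.4, 0.7]
grip_width: 0.0003
grasp_force: 0.7
```

```bash
python3 -c "
from h import *
avg(4);S=cam('scene'); save('s5',cv2.resize(S['img'][130:205,340:420],(640,600),interpolation=2))"
```

```text
avg [ 0.42551 -0.21104  0.26613] sd [1.e-05 2.e-05 2.e-05] F [0.3  0.05 1.36] [0.25 0.44 0.25] 16.75
```

View pics/s5.png

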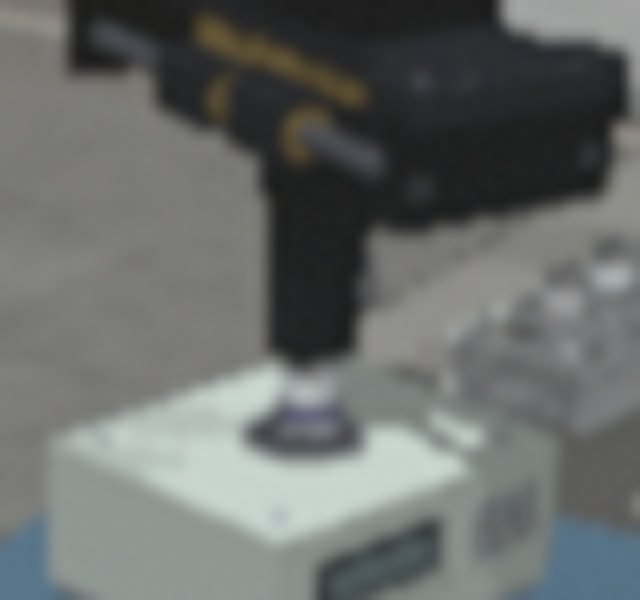

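The fingertips rest on the vial at crop (310,360) and the cup is half sunk at (305,430), with no catch yet. Continue.

Call:
{"api": "servo_tool", "payload": {
  "plan": [
    {"xyz": [0, 0, 0.04], "twist": [0, 0, 0], "jaw": 1},
    {"xyz": [0, 0, 0.08], "twist": [0, 0, 0], "jaw": 1},
    {"xyz": [0, 0, 0.12], "twist": [0, 0, 0], "jaw": 1},
    {"xyz": [0, 0, 0.16], "twist": [0, 0, 0], "jaw": 1},
    {"xyz": [0, 0, 0.2], "twist": [0, 0, 0], "jaw": 1},
    {"xyz": [0, 0, 0.2], "twist": [0, 0, 0], "jaw": 1}
  ]
}}

```text
time_s: 17.3
tool_pos: [0.4255, -0.211, 0.2641]
tool_rot: [-180.0, 0.0, 64.0]
force: [1.0, -0.8, 2.0]
grip_width: 0.0003
grasp_force: 0.7
```

```bash
python3 -c "
from h import *
avg(4)"
```

```text
avg [ 0.42552 -0.21104  0.26412] sd [1.e-05 1.e-05 1.e-05] F [ 0.05 -0.46  1.44] [0.32 0.51 0.33] 17.5
```

Call:
{"api": "servo_tool", "payload": {
  "plan": [
    {"xyz": [0, 0, 0.04], "twist": [0, 0, 0], "jaw": 1},
    {"xyz": [0, 0, 0.08], "twist": [0, 0, 0], "jaw": 1},
    {"xyz": [0, 0, 0.12], "twist": [0, 0, 0], "jaw": 1},
    {"xyz": [0, 0, 0.16], "twist": [0, 0, 0], "jaw": 1},
    {"xyz": [0, 0, 0.2], "twist": [0, 0, 0], "jaw": 1},
    {"xyz": [0, 0, 0.2], "twist": [0, 0, 0], "jaw": 1}
  ]
}}

```text
time_s: 18.0
tool_pos: [0.4255, -0.211, 0.2621]
tool_rot: [-180.0, 0.0, 64.0]
force: [0.3, -0.5, 2.2]
grip_width: 0.0007
grasp_force: 0.8
```

```bash
python3 -c "
from h import *
avg(4)"
```

```text
avg [ 0.42552 -0.21104  0.26213] sd [1.e-05 1.e-05 3.e-05] F [-0.27 -0.45  1.99] [0.28 0.44 0.19] 18.2
```

Call:
{"api": "servo_tool", "payload": {
  "plan": [
    {"xyz": [0, 0, 0.04], "twist": [0, 0, 0], "jaw": 1},
    {"xyz": [0, 0, 0.08], "twist": [0, 0, 0], "jaw": 1},
    {"xyz": [0, 0, 0.12], "twist": [0, 0, 0], "jaw": 1},
    {"xyz": [0, 0, 0.16], "twist": [0, 0, 0], "jaw": 1},
    {"xyz": [0, 0, 0.2], "twist": [0, 0, 0], "jaw": 1},
    {"xyz": [0, 0, 0.2], "twist": [0, 0, 0], "jaw": 1}
  ]
}}

```text
time_s: 18.7
tool_pos: [0.4255, -0.211, 0.2601]
tool_rot: [-180.0, 0.0, 64.0]
force: [0.3, -0.5, 1.7]
grip_width: 0.0005
grasp_force: 0.9
```

```bash
python3 -c "
from h import *
avg(4)"
```

```text
avg [ 0.42551 -0.21104  0.26013] sd [1.e-05 1.e-05 2.e-05] F [-0.16 -0.45  1.96] [0.09 0.3  0.31] 18.9
```

Call:
{"api": "servo_tool", "payload": {
  "plan": [
    {"xyz": [0, 0, 0.04], "twist": [0, 0, 0], "jaw": 1},
    {"xyz": [0, 0, 0.08], "twist": [0, 0, 0], "jaw": 1},
    {"xyz": [0, 0, 0.12], "twist": [0, 0, 0], "jaw": 1},
    {"xyz": [0, 0, 0.16], "twist": [0, 0, 0], "jaw": 1},
    {"xyz": [0, 0, 0.2], "twist": [0, 0, 0], "jaw": 1},
    {"xyz": [0, 0, 0.2], "twist": [0, 0, 0], "jaw": 1}
  ]
}}

```text
time_s: 19.4
tool_pos: [0.4255, -0.211, 0.2581]
tool_rot: [-180.0, 0.0, 64.0]
force: [0.3, -0.5, 2.0]
grip_width: 0.0006
grasp_force: 0.9
```

```bash
python3 -c "
from h import *
avg(4)"
```

```text
avg [ 0.42552 -0.21104  0.25814] sd [1.e-05 1.e-05 1.e-05] F [-0.08 -0.36  2.13] [0.18 0.32 0.24] 19.6
```

Call:
{"api": "servo_tool", "payload": {
  "plan": [
    {"xyz": [0, 0, 0.04], "twist": [0, 0, 0], "jaw": 1},
    {"xyz": [0, 0, 0.08], "twist": [0, 0, 0], "jaw": 1},
    {"xyz": [0, 0, 0.12], "twist": [0, 0, 0], "jaw": 1},
    {"xyz": [0, 0, 0.16], "twist": [0, 0, 0], "jaw": 1},
    {"xyz": [0, 0, 0.2], "twist": [0, 0, 0], "jaw": 1},
    {"xyz": [0, 0, 0.2], "twist": [0, 0, 0], "jaw": 1}
  ]
}}

```text
time_s: 20.1
tool_pos: [0.4256, -0.2111, 0.2564]
tool_rot: [180.0, 0.0, 64.0]
force: [-0.2, 0.1, 4.7]
grip_width: 0.0005
grasp_force: 2.2
```

```bash
python3 -c "
from h import *
avg(4)"
```

```text
avg [ 0.42558 -0.21109  0.25636] sd [0.e+00 1.e-05 1.e-05] F [-0.33 -0.29  5.11] [0.69 0.57 0.58] 20.3
```

The catch is climbing (5 N). Smaller steps now.

Call:
{"api": "servo_tool", "payload": {
  "plan": [
    {"xyz": [0, 0, 0.03], "twist": [0, 0, 0], "jaw": 1},
    {"xyz": [0, 0, 0.06], "twist": [0, 0, 0], "jaw": 1},
    {"xyz": [0, 0, 0.1], "twist": [0, 0, 0], "jaw": 1},
    {"xyz": [0, 0, 0.1], "twist": [0, 0, 0], "jaw": 1},
    {"xyz": [0, 0, 0.1], "twist": [0, 0, 0], "jaw": 1}
  ]
}}

```text
time_s: 20.72
tool_pos: [0.4257, -0.2111, 0.2557]
tool_rot: [180.0, 0.0, 64.0]
force: [-1.7, 1.4, 7.0]
grip_width: 0.0007
grasp_force: 3.8
```

```bash
python3 -c "
from h import *
avg(4)"
```

```text
avg [ 0.42567 -0.21111  0.25569] sd [1.e-05 1.e-05 1.e-05] F [-1.08  0.34  7.61] [0.25 0.33 0.11] 20.9167
```

Call:
{"api": "servo_tool", "payload": {
  "plan": [
    {"xyz": [0, 0, 0.03], "twist": [0, 0, 0], "jaw": 1},
    {"xyz": [0, 0, 0.06], "twist": [0, 0, 0], "jaw": 1},
    {"xyz": [0, 0, 0.1], "twist": [0, 0, 0], "jaw": 1},
    {"xyz": [0, 0, 0.1], "twist": [0, 0, 0], "jaw": 1},
    {"xyz": [0, 0, 0.1], "twist": [0, 0, 0], "jaw": 1}
  ]
}}

```text
time_s: 21.33
tool_pos: [0.4257, -0.2111, 0.2547]
tool_rot: [180.0, 0.0, 64.0]
force: [-1.6, 0.7, 7.9]
grip_width: 0.0004
grasp_force: 3.8
```

```bash
python3 -c "
from h import *
avg(4)"
```

```text
avg [ 0.42568 -0.2111   0.2547 ] sd [1.e-05 1.e-05 1.e-05] F [-1.1   1.07  7.53] [0.45 0.38 0.36] 21.5333
```

Call:
{"api": "servo_tool", "payload": {
  "plan": [
    {"xyz": [0, 0, 0.03], "twist": [0, 0, 0], "jaw": 1},
    {"xyz": [0, 0, 0.06], "twist": [0, 0, 0], "jaw": 1},
    {"xyz": [0, 0, 0.1], "twist": [0, 0, 0], "jaw": 1},
    {"xyz": [0, 0, 0.1], "twist": [0, 0, 0], "jaw": 1},
    {"xyz": [0, 0, 0.1], "twist": [0, 0, 0], "jaw": 1}
  ]
}}

```text
time_s: 21.95
tool_pos: [0.4256, -0.2111, 0.2533]
tool_rot: [180.0, 0.0, 64.0]
force: [-0.8, -0.9, 4.6]
grip_width: 0.0006
grasp_force: 2.6
```

```bash
python3 -c "
from h import *
avg(4)"
```

```text
avg [ 0.42558 -0.21109  0.25334] sd [1.e-05 1.e-05 1.e-05] F [-0.65 -0.43  4.74] [0.3  0.23 0.14] 22.15
```

Past the peak and falling; another 1 mm.

Call:
{"api": "servo_tool", "payload": {
  "plan": [
    {"xyz": [0, 0, 0.03], "twist": [0, 0, 0], "jaw": 1},
    {"xyz": [0, 0, 0.06], "twist": [0, 0, 0], "jaw": 1},
    {"xyz": [0, 0, 0.1], "twist": [0, 0, 0], "jaw": 1},
    {"xyz": [0, 0, 0.1], "twist": [0, 0, 0], "jaw": 1},
    {"xyz": [0, 0, 0.1], "twist": [0, 0, 0], "jaw": 1}
  ]
}}

```text
time_s: 22.57
tool_pos: [0.4251, -0.2108, 0.2515]
tool_rot: [-179.9, -0.0, 64.0]
force: [0.5, 0.4, -0.1]
grip_width: 0.0005
grasp_force: 0.0
```

```bash
python3 -c "
from h import *
avg(4)"
```

```text
avg [ 0.4252  -0.21086  0.25164] sd [7.e-05 4.e-05 1.e-04] F [-0.24  0.15 -0.07] [0.33 0.18 0.67] 22.7667
```

The force fell to zero: it snapped. Retract straight up and check.

Call:
{"api": "servo_tool", "payload": {
  "plan": [
    {"xyz": [0, 0, -0.3], "twist": [0, 0, 0], "jaw": 1},
    {"xyz": [0, 0, -1], "twist": [0, 0, 0], "jaw": 1},
    {"xyz": [0, 0, -3], "twist": [0, 0, 0], "jaw": 1},
    {"xyz": [0, 0, -6], "twist": [0, 0, 0], "jaw": 1},
    {"xyz": [0, 0, -9], "twist": [0, 0, 0], "jaw": 1},
    {"xyz": [0, 0, -11], "twist": [0, 0, 0], "jaw": 1},
    {"xyz": [0, 0, -12], "twist": [0, 0, 0], "jaw": 1},
    {"xyz": [0, 0, -12], "twist": [0, 0, 0], "jaw": 1},
    {"xyz": [0, 0, -12], "twist": [0, 0, 0], "jaw": 1},
    {"xyz": [0, 0, -12], "twist": [0, 0, 0], "jaw": 1}
  ]
}}

```text
time_s: 23.6
tool_pos: [0.425, -0.2109, 0.3707]
tool_rot: [-179.9, -0.0, 64.0]
force: [-0.2, -0.2, 0.1]
grip_width: 0.0004
grasp_force: 0.0
```

```bash
python3 -c "
from h import *
avg(4);S=cam('scene'); save('s6',cv2.resize(S['img'][130:205,340:420],(640,600),interpolation=2))"
```

```text
avg [ 0.42507 -0.2109   0.37065] sd [9.0e-05 2.0e-05 1.7e-04] F [-0.04 -0.24 -0.28] [0.58 0.54 0.55] 23.8
```

View pics/s6.png

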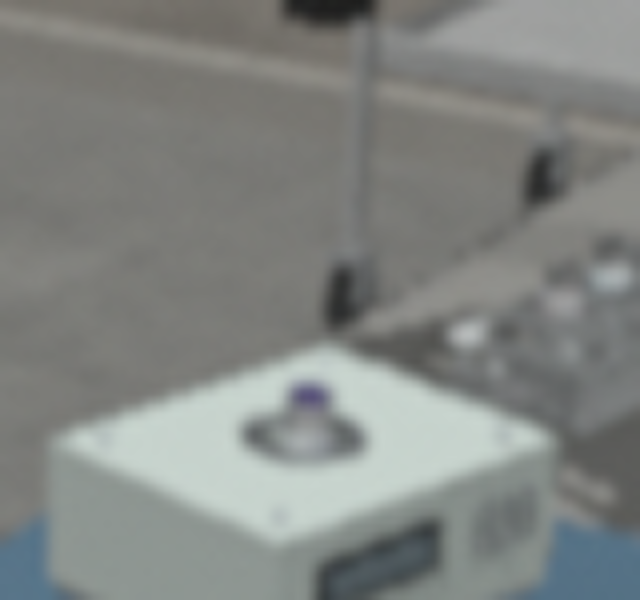

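The pocket stays down, with the vial upright in the well at crop (308,420) and the robot clear above it.

```bash
python3 -c "
from h import *
print(env.sign_off())"
```

```text
the job is handed in; nothing more can be done
None
```

The vial stands upright in the dock's pocket, which snapped at about 8 N peak and stayed down by itself after I lifted clear; I handed the job in at about 24 s, and `sign_off()` returned no verdict.

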